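Seat the drive pulley on its keys

TASK

Two gearmotors are clamped to the bench, each with a keyed pulley on its upright shaft. One pulley is already home; the other still rides high on top of the shaft's keys, its oblong boss out of line with the gearbox under it. Turn that high pulley on its shaft until its keyways drop over the keys and it sits flush on its gearbox, let go, and leave the other pulley seated as it is.

Things in the scene. Friction and masses are not known exactly. Their poses are not given: they have to be found in the camera images.
- pulley: Pulley to seat (mm), loose on its shaft (2 mm play), 0.35 kg: black toothed disc, diameter 95, 20 thick, under a flat-sided aluminium boss 56 long (x) x 36 wide (y) x 34 high. Origin: axis, underside; z up. Two opposite keyways 16 wide run along x right through, so a half turn is the same. Starts upright, resting on the keys 14 above its seat, turned 34 to 90 deg off the gearbox's x, either way.
- gearbox: Its gearbox (mm), fixed: grey block 150 (x) x 90 x 70 high, round motor at its +x end to 172. Origin: bench height under the shaft; z up. Collar top (pulley's seat) at z 76. Shaft diameter 20, top at z 152, an 8 thick flat tang along x. Two keys along +x and -x, 7 wide, out to 19, up to z 90. With the boss within 10 deg of x the pulley drops by its weight when let go; seated origin z 76.
- other_pulley: Identical pulley already seated on the other gearbox, its boss in line with that gearbox and 14 mm lower than the high one. To be left alone. Origin and axes as for the pulley.
- other_gearbox: Identical gearbox, fixed to the bench, carrying the seated pulley. Origin and axes as for the gearbox.
Things that resemble listed ones, but are neither listed nor needed, are in the scene too. Leave any yellow look-alike of the pulley alone.

How it is judged:
At the end, for the whole second after the job is handed in: The pulley sits on its gearbox's collar (within 5 mm of fully down), upright within 5 degrees, on the shaft (axis within 10 mm), its boss within 20 degrees of the gearbox's long axis, and at rest (z of pulley in the frame of gearbox between 0.07 and 0.081 m and horizontal distance between pulley and gearbox below 0.01 m and angle between pulley's own z axis and vertical below 0.09 rad and angle between the x axis of pulley and the x axis of gearbox, either way round below 0.35 rad and linear speed of pulley below 0.02 m/s); the robot touches nothing.
It fails at once if the other pulley is shifted or lifted by more than 10 mm (distance of other_pulley from where it was at the start of the episode above 0.01 m).
It also fails if it takes over 35 s, if anything falls off the work surface, if the arm or the gripper's body presses on something with over 40 N, if the wrist force passes 120 N, or if a joint passes its speed limit or range.

ROBOT

A 7-joint arm with a two-finger parallel gripper is mounted at the origin on the work surface. World frame = base frame: x ahead of the robot, y to its left, z up, the work surface at z = 0. Lengths are in m, angles in rad, forces in N, time in s.
With the tool pointing down it reaches from about 0.425 to 1.025 m from the base axis. Payload 9.4 kg.
Tool frame: the origin (TCP) lies midway between the tips of the shut fingers; the grasp point (between the pads) lies 19 mm behind it (arm.grip_depth is the distance from the TCP to the grasp point, in m); z points along the fingers, y is the line along which they close (so a half turn about z gives the same grasp; the last joint's range is limited). The gripper opens to 85 mm and grips with 20 to 120 N. Pads are 22 mm wide; open, the fingers measure 114 mm over their backs; the gripper's body (76 mm by 85 mm) begins 54 mm behind the grasp point. The pads swing forward as they close: fully open they stand 13 mm farther back than shut.
Start: joints at [1.258, 0.599, -0.003, 1.599, 0.002, 0.943, -0.08], TCP at [0.169, -0.705, 0.231] pointing down, gripper open.
Joint ranges: [-2.57, 2.57], [-0.35, 1.97], [-1.29, 1.29], [0.11, 2.56], [-1.05, 4.19], [0.11, 1.86], [-2.63, 2.63]. Speed limits (rad/s): [2.22, 2.22, 3.01, 3.01, 3.14, 3.14, 3.14].

INTERFACE

Orientations are given as a 3x3 rotation matrix whose columns are the frame's x, y, z axes.
In Python, from cell import arm, cams, workorder gives the robot as it stands. The module is installed in compiled form; this text tells all that it offers.
- The arm moves only by the shell command python3 -m inch 'ROWS' [FORCE]. ROWS is JSON, a list of rows, each a list of 3 entries, a list of its own where there are three numbers: the shift along the tool's x, y, z in mm, then the turn, a rotation vector about the tool's x, y, z in degrees, then the finger opening in mm, from 0 to 85.4. A call has 1 to 10 rows; each row shifts and turns the commanded pose from where the row before left it, along the tool's axes as they then stand; what a row does not reach is not made up. A row lasts 1/12 s, in which the tool goes at most 41.7 mm and 7.16 degrees, less where a joint would pass 70% of its speed; a pose out of reach is approached as far as the arm can. A call is refused whole if a number of a shift passes 41.7 or a number of a turn 7.16, either way. A call with a gripper value outside its range is refused whole. The fingers move at their own pace and stop on an object; FORCE is the grip in N (left out, the last holds). Time passes only in rows, so rows that do not move let the fingers close. It gives the time, the measured TCP pose, the force, the opening and the grip force at its end, in the units of the state.
- arm.sense(): the state, without advancing time (a new reading comes with each control period).
- cams.capture(name): name is "scene" or "top" or "wrist"; returns the picture (400x640x3 uint8, red, green, blue); there is no depth.
- cams.camera_model(name): a dict with "K" (3x3 intrinsics, pixels), "rvec" (rotation vector, rad) and "tvec" (3), from world to camera coordinates, as OpenCV has them. Camera axes: x right, y down, z forward; pixel columns grow to the right and rows downward; lengths in m; the calibration is good to about 2 mm. A picture is of the moment at which its call begins: read the wrist's pose just before it. camera_model takes no time and is no camera call; for the wrist camera it gives the pose at the moment of the call.
- workorder.hand_in(): hands the job in; it is judged then, once.
The state is a dict: "clock": time; "q": joint angles; "qd": joint speeds; "joint_efforts": joint torques, N m; "tool_pos": TCP position; "orientation": TCP orientation; "wrist_force": force on the tool from outside, world axes, zero at the start; "moment": the same for the moment, N m; "grip_width": finger opening in m; "finger_force": force on a finger pad.
Only numpy, scipy, OpenCV 4.12 (cv2) and the standard library are available. Lean on these libraries where they do the work, as an engineer would, in place of code of your own. Each camera call takes 0.05 s, during which the arm holds its last target. There are 200 camera calls.

## Working session

There is one attempt and no reset: what is moved stays moved. The work goes in short steps, Python scripts to look and compute and a shell command to move; the robot and the scene stay as the last step left them, time stands still between calls to the robot, and variables do not carry over. Pictures are saved under pics/ and viewed, at most 10 in all, crops included, and the job is handed in when it is done.

```bash
mkdir -p pics; python3 - <<'E'
from cell import arm,cams
import cv2
s=arm.sense();print(s['clock'],s['tool_pos'],s['orientation'],s['grip_width'])
for n in("top","scene"):
    im=cams.capture(n);cv2.imwrite(f'pics/{n}0.png',im[:,:,::-1]);m=cams.camera_model(n);print(n,m)
E
```

```text
0.0 [ 0.16927748 -0.7044896   0.23042844] [[ 9.72317448e-01  2.33663393e-01 -4.46816193e-04]
 [ 2.33663801e-01 -9.72316375e-01  1.44737314e-03]
 [-9.62485804e-05 -1.51171093e-03 -9.99998853e-01]] 0.08499262029877504
top {'K': array([[472.74999323,   0.        , 324.6070133 ],
       [  0.        , 472.74999323, 198.47938462],
       [  0.        ,   0.        ,   1.        ]]), 'rvec': array([ 2.19650275, -2.15735661,  0.08812364]), 'tvec': array([-0.01061358,  0.44686511,  1.09512922])}
scene {'K': array([[487.63452577,   0.        , 321.03386632],
       [  0.        , 487.63452577, 201.62893097],
       [  0.        ,   0.        ,   1.        ]]), 'rvec': array([ 1.89760232,  1.70450903, -0.62620829]), 'tvec': array([-0.02778041, -0.28990969,  1.37646982])}
```

View pics/top0.png

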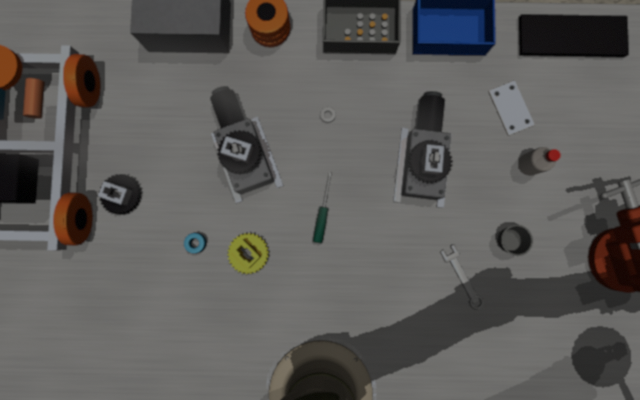

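View pics/scene0.png

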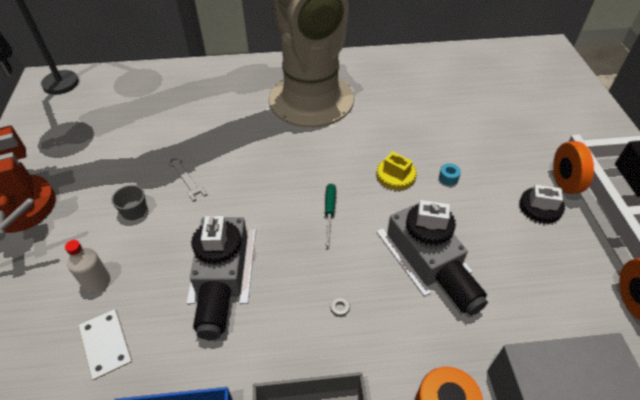

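Candidates in the top view: a pulley on the left gearbox at (237,149), with its boss askew; one on the right gearbox at (435,158), in line and so seated; a loose pulley on the bench at (113,193); and a yellow look-alike at (247,253). I choose (237,149) and check it in a close crop.

```bash
cat > h.py <<'E'
from cell import arm,cams
import cv2,numpy as np
def ray(m,uv,z):
    R=cv2.Rodrigues(m['rvec'])[0];c=-R.T@m['tvec']
    d=R.T@np.linalg.inv(m['K'])@np.array([uv[0],uv[1],1.]);return c+d*(z-c[2])/d[2]
def proj(m,p): return cv2.projectPoints(np.array([p],float),m['rvec'],m['tvec'],m['K'],None)[0].ravel()
E
python3 - <<'E'
from h import *
im=cv2.imread('pics/top0.png')
a=cv2.resize(im[80:210,190:300],None,fx=4,fy=4,interpolation=2);b=cv2.resize(im[80:210,385:465],None,fx=4,fy=4,interpolation=2)
cv2.imwrite('pics/crop.png',np.hstack([a,b]))
m=cams.camera_model('top')
g=im.min(2)
for nm,(u,v),z in(('high',(237,149),.144),('other',(435,158),.13)):
    k=np.zeros_like(g);k[v-22:v+22,u-22:u+22]=(g[v-22:v+22,u-22:u+22]>140)
    c=max(cv2.findContours(k,0,2)[0],key=cv2.contourArea);
    P=np.array([ray(m,q[0],z)[:2] for q in c])*1000
    r=cv2.minAreaRect(P.astype(np.float32));print(nm,cv2.minAreaRect(c),r);bx=cv2.boxPoints(r);e=bx-np.roll(bx,1,0);e=e[np.argmax(np.hypot(*e.T))];print('long axis deg',np.degrees(np.arctan2(e[1],e[0])))
E
```

```text
Traceback (most recent call last):
ValueError: max() iterable argument is empty
```

View pics/crop.png

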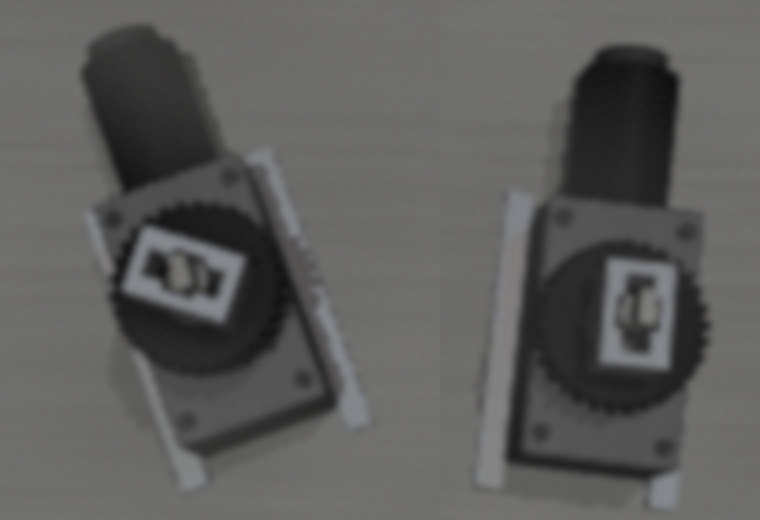

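The crop confirms it. The left boss, with corners near crop (145,225), (246,257), (224,325) and (123,292), lies well off its gearbox. The right boss is in line with its own. Next I measure both axes from those corners and the screw heads.

```bash
python3 - <<'E'
from h import *
m=cams.camera_model('top')
w=lambda pts,z:np.array([ray(m,(190+x/4-.4,80+y/4-.4),z)[:2] for x,y in pts])*1000
ang=lambda d:np.degrees(np.arctan2(d[1],d[0]))
b=w([(145,225),(246,257),(224,325),(123,292)],.144)
print('boss c',b.mean(0),'sides',np.linalg.norm(b-np.roll(b,1,0),axis=1),'ang',ang(b[1]-b[0]),ang(b[2]-b[3]))
g=w([(112,218),(230,177),(303,378),(187,422)],.07)
print('gb c',g.mean(0),'x ang',ang(g[0]-g[3]),ang(g[1]-g[2]), 'perp',ang(g[0]-g[1]),ang(g[3]-g[2]))
s=arm.sense();R=s['orientation'];print('tool y',ang(R[:2,1]),'x',ang(R[:2,0]))
E
```

```text
boss c [539.39525357 186.40352393] sides [37.48280566 56.32878385 37.92847351 56.33128393] ang -106.71343473234012 -107.16676434064958
gb c [540.07149096 187.20307607] x ang 21.906386109918564 21.38652495405151 perp 110.55037233414141 112.01401623441842
tool y -76.48371548630679 x 13.516294776643585
```

```bash
python3 -m inch '[[[0,0,-35],[0,0,0],85],[[0,0,-35],[0,0,0],85],[[0,0,-35],[0,0,0],85],[[0,0,-35],[0,0,0],85]]'; python3 -m inch '[[[35,-14,0],[0,0,0],85],[[35,-14,0],[0,0,0],85],[[35,-14,0],[0,0,0],85],[[35,-14,0],[0,0,0],85],[[35,-14,0],[0,0,0],85],[[35,-14,0],[0,0,0],85],[[35,-14,0],[0,0,0],85]]'; python3 -m inch '[[[35,-14,0],[0,0,0],85],[[35,-14,0],[0,0,0],85],[[35,-14,0],[0,0,0],85],[[35,-14,0],[0,0,0],85],[[35,-14,0],[0,0,0],85],[[35,-14,0],[0,0,0],85],[[35,-14,0],[0,0,0],85]]'
```

```text
clock: 0.43
tool_pos: [0.1692, -0.7045, 0.3723]
orientation: [[0.972, 0.234, -0.0], [0.234, -0.972, 0.001], [-0.0, -0.001, -1.0]]
wrist_force: [-0.1, -1.2, 0.3]
grip_width: 0.0852
finger_force: 0.0
clock: 1.02
tool_pos: [0.3858, -0.551, 0.371]
orientation: [[0.972, 0.234, -0.0], [0.234, -0.972, 0.0], [-0.0, -0.001, -1.0]]
wrist_force: [0.9, -0.3, -0.4]
grip_width: 0.085
finger_force: 0.0
clock: 1.6
tool_pos: [0.6012, -0.3985, 0.3709]
orientation: [[0.972, 0.234, -0.001], [0.234, -0.972, 0.0], [-0.001, -0.0, -1.0]]
wrist_force: [0.2, -1.1, 0.3]
grip_width: 0.085
finger_force: 0.0
```

```bash
python3 -m inch '[[[5,-36.5,0],[0,0,0],85],[[5,-36.5,0],[0,0,0],85],[[5,-36.5,0],[0,0,0],85],[[5,-36.5,0],[0,0,0],85],[[5,-36.5,0],[0,0,0],85],[[5,-36.5,0],[0,0,0],85],[[5,-36.5,0],[0,0,0],85],[[5,-36.5,0],[0,0,0],85]]'; python3 -m inch '[[[5,-36.5,0],[0,0,0],85],[[5,-36.5,0],[0,0,0],85],[[5,-36.5,0],[0,0,0],85],[[5,-36.5,0],[0,0,0],85],[[5,-36.5,0],[0,0,0],85],[[5,-36.5,0],[0,0,0],85],[[5,-36.5,0],[0,0,0],85],[[5,-36.5,0],[0,0,0],85]]'; python3 -m inch '[[[0,0,0],[0,0,-7],85],[[0,0,0],[0,0,-7],85],[[0,0,0],[0,0,-7],85],[[0,0,0],[0,0,-7],85],[[0,0,0],[0,0,-7],85],[[0,0,0],[0,0,-7],85],[[0,0,0],[0,0,-7],85],[[0,0,0],[0,0,-7],85],[[0,0,0],[0,0,-3.5],85],[[0,0,0],[0,0,0],85]]'
python3 - <<'E'
from h import *
s=arm.sense();m=cams.camera_model('wrist');im=cams.capture('wrist');cv2.imwrite('pics/w1.png',im[:,:,::-1])
print(s['clock'],s['tool_pos'],s['orientation'].round(3),s['q'].round(2),proj(m,[.5394,.1864,.144]),proj(m,[.54,.187,.07]))
E
```

```text
clock: 2.27
tool_pos: [0.57, -0.1049, 0.371]
orientation: [[0.972, 0.234, -0.001], [0.234, -0.972, -0.0], [-0.001, -0.0, -1.0]]
wrist_force: [0.6, 0.5, -0.5]
grip_width: 0.0851
finger_force: 0.0
clock: 2.93
tool_pos: [0.5407, 0.1882, 0.3711]
orientation: [[0.972, 0.233, -0.0], [0.233, -0.972, -0.0], [-0.0, 0.0, -1.0]]
wrist_force: [1.7, -0.5, -0.3]
grip_width: 0.0848
finger_force: 0.0
clock: 3.77
tool_pos: [0.5412, 0.1864, 0.3709]
orientation: [[0.29, 0.957, -0.001], [0.957, -0.29, -0.0], [-0.0, -0.001, -1.0]]
wrist_force: [0.3, -0.2, 0.2]
grip_width: 0.0848
finger_force: 0.0
3.7667 [0.54123359 0.18640544 0.37087129] [[ 0.29   0.957 -0.001]
 [ 0.957 -0.29  -0.   ]
 [-0.    -0.001 -1.   ]] [-0.06  0.32 -0.49  1.76  0.16  1.11 -0.9 ] [318.67476925 172.69601006] [319.25100127 162.37976495]
```

View pics/w1.png

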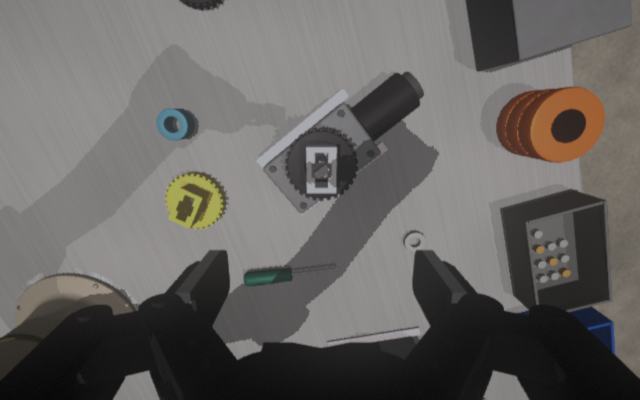

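The wrist view shows the boss centred near (321.5,170) and square to the fingers. I compute the fine offset before going down.

```bash
python3 - <<'E'
from h import *
s=arm.sense();m=cams.camera_model('wrist');im=cv2.imread('pics/w1.png')
g=im.min(2)[135:205,290:355];t,k=cv2.threshold(g,0,255,8);c=max(cv2.findContours(k,0,2)[0],key=cv2.contourArea)+[290,135]
_,k2=cv2.threshold(g,150,255,0);c2=np.vstack(cv2.findContours(k2,0,2)[0])+[290,135]
for cc in(c,c2):
    P=np.array([ray(m,q[0],.144)[:2]*1000 for q in cc]).astype(np.float32);r=cv2.minAreaRect(P);bx=cv2.boxPoints(r)
    e=bx-np.roll(bx,1,0);e=e[np.argmax(np.hypot(*e.T))]
    print(t,cv2.boundingRect(cc),r,'ang',np.degrees(np.arctan2(e[1],e[0])))
p=np.array([ray(m,q,.144) for q in((321.5,170),(306,146),(306,194))]);print(p)
d=p[0]-s['tool_pos'];print('tool shift',(s['orientation'].T@d*1000).round(1)); e=p[1]-p[2];print(np.degrees(np.arctan2(e[1],e[0])))
E
```

```text
100.0 (306, 147, 31, 47) ((542.9739379882812, 188.16082763671875), (55.85786819458008, 36.60415267944336), 72.90532684326172) ang -107.09473
100.0 (290, 135, 46, 58) ((535.9378662109375, 198.23300170898438), (69.088623046875, 52.65929412841797), 73.63011169433594) ang -106.36988
[[0.54365931 0.18854771 0.144     ]
 [0.53462312 0.22116732 0.144     ]
 [0.516776   0.16567557 0.144     ]]
tool shift [  2.9   1.8 226.9]
72.1713016694904
```

```bash
python3 -m inch '[[[1.5,1,0],[0,0,0],85],[[0,0,36],[0,0,0],85],[[0,0,36],[0,0,0],85],[[0,0,36],[0,0,0],85],[[0,0,36],[0,0,0],85],[[0,0,36],[0,0,0],85],[[0,0,36],[0,0,0],85],[[0,0,35],[0,0,0],85],[[0,0,0],[0,0,0],85]]'; python3 -m inch '[[[0,0,0],[0,0,0],28],[[0,0,0],[0,0,0],28],[[0,0,0],[0,0,0],28],[[0,0,0],[0,0,0],28],[[0,0,0],[0,0,0],28],[[0,0,0],[0,0,0],28],[[0,0,0],[0,0,0],28],[[0,0,0],[0,0,0],28]]' 25
```

```text
clock: 4.57
tool_pos: [0.5398, 0.1865, 0.1146]
orientation: [[0.293, 0.956, -0.008], [0.956, -0.293, -0.003], [-0.006, -0.007, -1.0]]
wrist_force: [0.3, -1.1, 0.2]
grip_width: 0.0849
finger_force: 0.0
clock: 5.23
tool_pos: [0.5438, 0.1883, 0.1224]
orientation: [[0.293, 0.956, 0.003], [0.956, -0.293, 0.001], [0.002, 0.003, -1.0]]
wrist_force: [-0.5, 0.1, 8.6]
grip_width: 0.0357
finger_force: 28.2
```

```bash
python3 -m inch '[[[0,0,0],[0,0,5.2],28],[[0,0,0],[0,0,5.2],28],[[0,0,0],[0,0,5.2],28],[[0,0,0],[0,0,5.2],28],[[0,0,0],[0,0,5.2],28]]'; python3 -m inch '[[[0,0,0],[0,0,5.2],28],[[0,0,0],[0,0,5.2],28],[[0,0,0],[0,0,5.2],28],[[0,0,0],[0,0,5.2],28],[[0,0,0],[0,0,5.2],28],[[0,0,0],[0,0,0],28],[[0,0,0],[0,0,0],28],[[0,0,0],[0,0,0],28]]'
python3 - <<'E'
from h import *
s=arm.sense();y=s['orientation'][:2,1];print('boss ang',np.degrees(np.arctan2(y[1],y[0]))+90,s['moment'])
E
```

```text
clock: 5.65
tool_pos: [0.5441, 0.1878, 0.1223]
orientation: [[0.686, 0.728, 0.004], [0.728, -0.686, 0.001], [0.003, 0.002, -1.0]]
wrist_force: [0.3, -1.8, 5.5]
grip_width: 0.0355
finger_force: 28.0
clock: 6.32
tool_pos: [0.5428, 0.1878, 0.1206]
orientation: [[0.932, 0.361, 0.0], [0.361, -0.932, 0.0], [0.0, -0.0, -1.0]]
wrist_force: [-0.3, -0.6, -3.8]
grip_width: 0.0358
finger_force: 26.9
boss ang 21.179298390518653 [ 0.02180716 -0.02378136  0.02617253]
```

The angle matches, and the weight now hangs on the gripper, so I let go.

```bash
python3 -m inch '[[[0,0,0],[0,0,0],85],[[0,0,0],[0,0,0],85],[[0,0,0],[0,0,0],85],[[0,0,0],[0,0,0],85],[[0,0,0],[0,0,0],85],[[0,0,0],[0,0,0],85]]'; python3 -m inch '[[[0,0,-25],[0,0,0],85],[[0,0,-35],[0,0,0],85],[[0,0,-35],[0,0,0],85],[[0,0,-35],[0,0,0],85],[[0,0,-35],[0,0,0],85],[[0,0,-35],[0,0,0],85],[[0,0,-35],[0,0,0],85],[[0,0,0],[0,0,0],85],[[0,0,0],[0,0,0],85]]'
python3 - <<'E'
from h import *
m=cams.camera_model('wrist');w=cams.capture('wrist')[:,:,::-1];sc=cams.capture('scene')[:,:,::-1]
cv2.imwrite('pics/after.png',np.hstack([cv2.resize(w[80:260,220:420],None,fx=2,fy=2),cv2.resize(sc[170:350,180:380],None,fx=2,fy=2)]))
cv2.imwrite('pics/w2.png',w)
p=np.array([.5428,.188]);u=np.r_[np.cos(.375),np.sin(.375)]
for z in(.13,.144): print(z,'boss length px',np.linalg.norm(proj(m,np.r_[p+.028*u,z])-proj(m,np.r_[p-.028*u,z])),'centre',proj(m,np.r_[p,z]))
g=w.min(2)[130:215,270:375];t,k=cv2.threshold(g,0,255,8);c=max(cv2.findContours(k,0,2)[0],key=cv2.contourArea)+[270,130]
print(cv2.minAreaRect(c))
E
```

```text
clock: 6.82
tool_pos: [0.5428, 0.1878, 0.1203]
orientation: [[0.933, 0.359, 0.0], [0.359, -0.933, 0.0], [0.0, -0.0, -1.0]]
wrist_force: [1.2, -0.1, 0.9]
grip_width: 0.0851
finger_force: 0.0
clock: 7.57
tool_pos: [0.5434, 0.1881, 0.3574]
orientation: [[0.934, 0.358, 0.004], [0.358, -0.934, 0.002], [0.004, -0.0, -1.0]]
wrist_force: [-0.1, -0.3, -0.8]
grip_width: 0.0852
finger_force: 0.0
0.13 boss length px 45.8505028578696 centre [320.88762063 173.72691443]
0.144 boss length px 47.4665812041405 centre [320.89912384 175.98472487]
((310.0, 172.0), (84.0, 80.0), 90.0)
```

View pics/after.png

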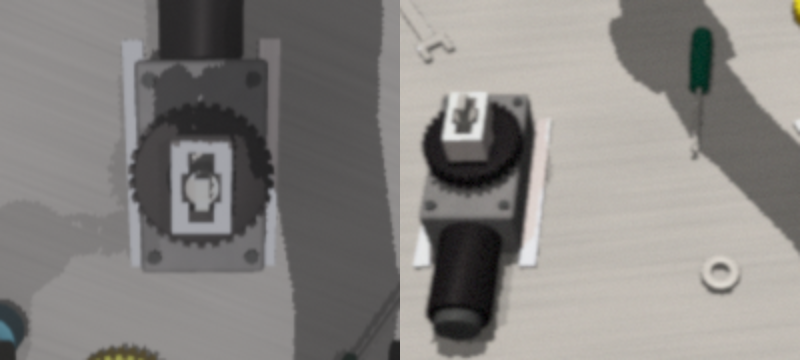

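The wrist crop shows the boss square to its gearbox, but the scene crop caught only the other, undisturbed pulley. I check the height in the scene view.

```bash
python3 - <<'E'
from h import *
m=cams.camera_model('scene');sc=cams.capture('scene')[:,:,::-1].copy();old=cv2.imread('pics/scene0.png')
f=4;o=np.array([375,170])
A=[cv2.resize(i[170:300,375:475],None,fx=f,fy=f,interpolation=2) for i in(old,sc)]
p=np.array([.5425,.188]);u=np.r_[np.cos(.375),np.sin(.375)];v=np.r_[-u[1],u[0]]
for z,col in((.13,(0,255,0)),(.144,(0,0,255))):
    q=np.array([(proj(m,np.r_[p+a*.028*u+b*.018*v,z])-o+.5)*f for a,b in((1,1),(1,-1),(-1,-1),(-1,1))]).astype(np.int32)
    cv2.polylines(A[1],[q],True,col,1)
cv2.imwrite('pics/after2.png',np.hstack(A))
E
```

```text
(no output)
```

View pics/after2.png

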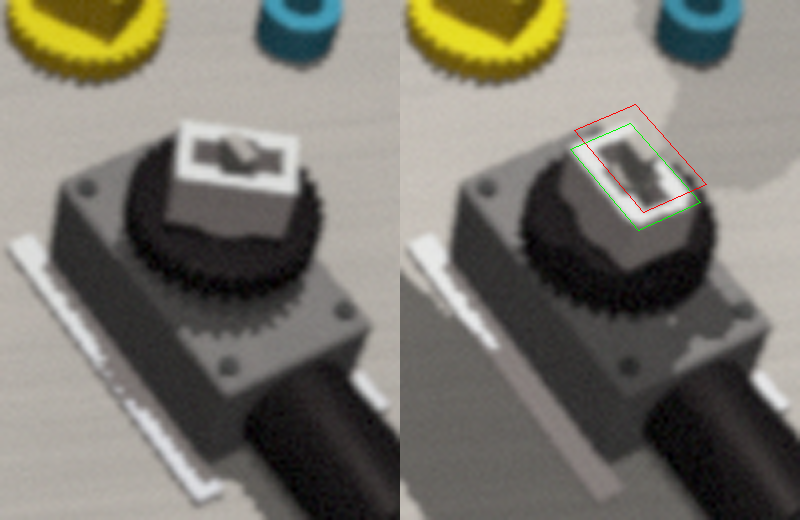

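The boss top now matches the green outline for the seated height (z 0.130), around crop (635,175), and the disc sits down on the gearbox in line with it. It is seated, and the arm is clear.

```bash
python3 -c "
from cell import workorder;print(workorder.hand_in())"
```

```text
the job is handed in; nothing more can be done
None
```

The high pulley was turned about 52°, dropped onto its keys and sits at seated height in line with its gearbox; the other pulley was not touched, and the job is handed in (no verdict was returned).

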